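# Stack the top tier of a bench rack on its base frame

### The job

Lift the loose rack tier by its wooden carrying bar and stack it on the base frame that it fits, the long one, so that all four corner posts stand fully home in the four corner sockets and the tier sits level. Lower it in rather than dropping it, let go, and leave the smaller, square base frame where it stands.

Things in the scene. Friction and masses are not known exactly. Their poses are not given: they have to be found in the camera images.
- tier_grip (a point): (mm) Centre of the wooden carrying bar (104 long in x, 14 wide, 24 high; 80 clear between its 2 uprights) of the loose tier, 155x105x127, 0.45 kg: plywood deck in a steel frame on 4 round corner posts. 115 above the posts' feet, 45 above the deck. Posts 14 thick, tapered feet, 135 apart in x, 85 in y, centred below; rails 54 above the feet. z up.
- long_base_mouth (a point): (mm) Centre of the loose long base frame (grey steel, 181x131x61, 1.5 kg) at its socket mouths, 61 above the bench. 4 round steel corner cups, 135 apart in its x, 85 in y (tier fits either way round): bore 24, flaring over the top 14 to 38; cup floors 39 below this point. Tier home: its bar's centre is 76 straight above this point. z up.
- square_base_mouth (a point): Centre of the smaller, square base frame (loose, grey steel, 131x131x61, 1.2 kg) at the height of its socket mouths, 61 mm above the bench. Same make, but sockets 85 mm apart both ways: the tier does not fit it. To be left alone. z up.

How it is judged:
By the outcome, as a careful person would: the job done as asked, in the order asked, and still so for the second after the job is handed in, with the robot touching nothing.
It also fails if it takes over 40 s, if anything falls off the work surface, if the arm or the gripper's body presses on something with over 40 N, if the wrist force passes 120 N, or if a joint passes its speed limit or range.

### The arm

A 6-joint arm with a two-finger parallel gripper is mounted at the origin on the work surface; the furniture and walls round the work are solid. World frame = base frame: x ahead of the robot, y to its left, z up, the work surface at z = 0. Lengths are in mm, angles in rad, forces in N, time in s.
With the tool pointing down it reaches from about 350 to 975 mm from the base axis. Payload 7.1 kg.
Tool frame: the origin (TCP) lies midway between the tips of the shut fingers; the grasp point (between the pads) lies 19 mm behind it (ctrl.grasp_offset is the distance from the TCP to the grasp point, in mm); z points along the fingers, y is the line along which they close (so a half turn about z gives the same grasp; the last joint's range is limited). The gripper opens to 88 mm and grips with 3 to 60 N. Pads are 20 mm wide; open, the fingers measure 115 mm over their backs; the gripper's body (75 mm by 178 mm) begins 61 mm behind the grasp point.
Start: joints at [1.29, 0.423, 1.63, -0, 1.089, -0.019], TCP at [161.731, 603.695, 192.575] pointing down, gripper open.
Joint ranges: [-3, 3], [-0.9, 2.11], [0.09, 2.58], [-1.31, 4.45], [0.11, 2.69], [-2.54, 2.54]. Speed limits (rad/s): [2.39, 2.39, 3.01, 3.14, 3.14, 3.14].

### API

Orientations are given as a rotation vector (axis times angle).
In Python, from workcell import sensors, viewer, ctrl gives the robot as it stands. The module is installed in compiled form; this text tells all that it offers.
- The arm moves only by the shell command python3 -m handwheel 'ROWS'. ROWS is JSON, a list of rows, each a list of 7 numbers: the shift along the tool's x, y, z in mm, then the turn, a rotation vector about the tool's x, y, z in rad, then the closure, from 0 (fully open) to 1 (shut). In form: [[x, y, z, rx, ry, rz, jaw], ...]. A call has 1 to 10 rows; each row shifts and turns the commanded pose from where the row before left it, along the tool's axes as they then stand; what a row does not reach is not made up. A row lasts 1/8 s, in which the tool goes at most 62.5 mm and 10.7 degrees, less where a joint would pass 70% of its speed; a pose out of reach is approached as far as the arm can. A call is refused whole if a number of a shift passes 62.5 or a number of a turn 0.188, either way. A call with a gripper value outside its range is refused whole. The fingers move at their own pace and stop on an object; the grip force is fixed at half the most. Time passes only in rows, so rows that do not move let the fingers close. It gives the time, the measured TCP pose, the force, the opening and the grip force at its end, in the units of the state.
- sensors.get_obs(): the state, without advancing time (a new reading comes with each control period).
- viewer.get_image(name): name is "side" or "top" or "wrist"; returns a dict with "frame" (420x560x3 uint8, blue, green, red), "fov_y" (degrees; the focal length in pixels is half the picture's height over the tangent of half this angle, whatever the lens; pixels are square), "cx", "cy" (the principal point, pixels), "R" (3x3) and "t" (3): a world point X has camera coordinates R X + t. Camera axes: x right, y down, z forward; pixel columns grow to the right and rows downward; lengths in mm; the calibration is good to about 2 mm. The wrist camera is an equidistant fisheye: a pixel r from the principal point sees the ray r / f radians off the axis. A picture is of the moment at which its call begins. There is no depth.
- ctrl.close_job(): hands the job in; it is judged then, once.
The state is a dict: "t": time; "qpos": joint angles; "qvel": joint speeds; "joint_torque": joint torques, N m; "ee_pos": TCP position; "orientation": TCP orientation; "ft_force": force on the tool from outside, world axes, zero at the start; "moment": the same for the moment, N m; "width": finger opening in mm; "grasp_force": force on a finger pad.
Only numpy, scipy, OpenCV 4.12 (cv2) and the standard library are available. Lean on these libraries where they do the work, as an engineer would, in place of code of your own. Each camera call takes 0.05 s, during which the arm holds its last target. There are 200 camera calls.

## Working session

There is one attempt and no reset: what is moved stays moved. The work goes in short steps, Python scripts to look and compute and a shell command to move; the robot and the scene stay as the last step left them, time stands still between calls to the robot, and variables do not carry over. Pictures are saved under pics/ and viewed, at most 10 in all, crops included, and the job is handed in when it is done.

```bash
mkdir -p pics; cat > h.py <<'E'
import numpy as np, cv2, json
from workcell import sensors, viewer, ctrl
def snap(n,tag):
    d=viewer.get_image(n); cv2.imwrite(f'pics/{tag}.png',d['frame'])
    np.savez(f'pics/{tag}.npz',**{k:np.array(v) for k,v in d.items()}); return d
def ray(tag,u,v):
    d=np.load(f'pics/{tag}.npz'); f=210/np.tan(np.radians(float(d['fov_y']))/2)
    a=np.array([u-d['cx'],v-d['cy']])
    if tag.startswith('wrist'):
        r=np.hypot(*a); th=r/f; c=np.r_[a/r*np.sin(th),np.cos(th)]
    else: c=np.r_[a/f,1]
    R=d['R']; return -R.T@d['t'], R.T@c
def atz(tag,u,v,z):
    o,r=ray(tag,u,v); return o+r*(z-o[2])/r[2]
def proj(tag,X):
    d=np.load(f'pics/{tag}.npz'); f=210/np.tan(np.radians(float(d['fov_y']))/2)
    c=d['R']@np.array(X)+d['t']
    if tag.startswith('wrist'):
        r=np.hypot(c[0],c[1]); s=f*np.arctan2(r,c[2])/r; return s*c[0]+d['cx'],s*c[1]+d['cy']
    return f*c[0]/c[2]+d['cx'],f*c[1]/c[2]+d['cy']
E
python3 - <<'E'
from h import *
a=[snap(n,n+'0')for n in('top','side','wrist')]
for d in a: print(d['fov_y'],d['cx'],d['cy'],np.round(-d['R'].T@d['t']),np.round(d['R'],2).tolist())
cv2.imwrite('pics/all0.png',cv2.resize(a[0]['frame'],(784,588)))
cv2.imwrite('pics/sw0.png',np.hstack([cv2.resize(a[1]['frame'],(400,300)),cv2.resize(a[2]['frame'],(400,300))]))
print(sensors.get_obs())
E
```

```text
56.65592383818727 285.7942152777352 210.9950981688327 [ 236.  -35. 1083.] [[-0.13, -0.99, -0.0], [-0.97, 0.13, -0.21], [0.21, -0.02, -0.98]]
45.856548469620506 283.5446171668233 212.30217362710258 [  150. -1093.   828.] [[0.96, -0.28, -0.02], [-0.17, -0.52, -0.84], [0.22, 0.81, -0.55]]
65.70646984690485 278.1368878975297 204.87655565950018 [ 87. 624. 384.] [[0.26, 0.97, -0.0], [0.93, -0.25, 0.28], [0.27, -0.07, -0.96]]
{'t': 0.15, 'qpos': array([ 1.29003916e+00,  4.23698979e-01,  1.63045868e+00,  2.42658223e-05,
        1.08861575e+00, -1.89931694e-02]), 'qvel': array([-0.00246554, -0.00233962, -0.0033314 , -0.00064876,  0.00171524,
        0.00116864]), 'joint_torque': array([-1.85022750e-04, -5.44975019e+01, -2.73918307e+01,  6.43896963e-02,
        2.04094348e-02, -7.25887207e-05]), 'ee_pos': array([161.58051458, 603.28902846, 191.98118213]), 'orientation': array([-4.09996696e-01, -3.11452445e+00,  1.82877867e-03]), 'ft_force': array([ 0.3089365 , -0.28095377,  0.51690853]), 'moment': array([-0.0375639 , -0.00046337, -0.02013283]), 'grasp_force': 0.0, 'width': 87.57346250410023}
```

View pics/all0.png

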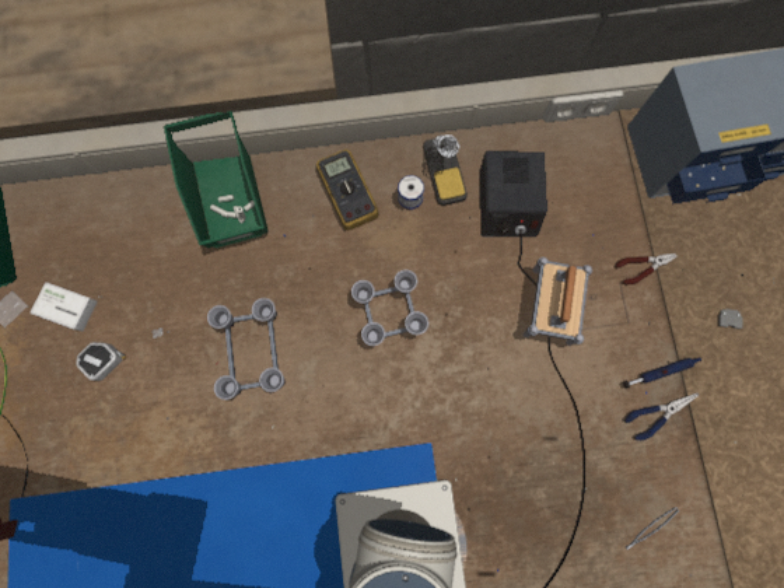

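View pics/sw0.png

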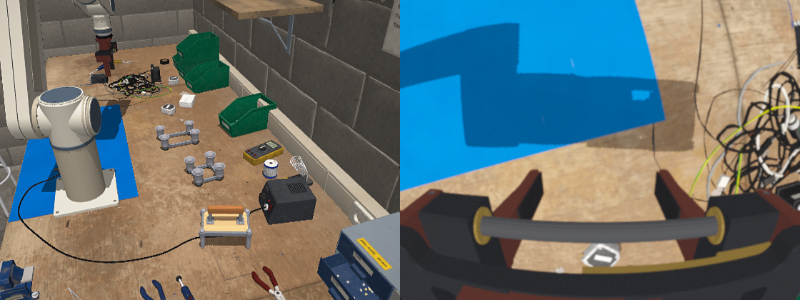

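The top view (scale 1.4) shows the long base at about (245,348), the square base at (388,307), and the tier at (562,300) with its bar at (566,293). I'll enlarge the tier and the long base.

```bash
python3 - <<'E'
from h import *
a=cv2.imread('pics/top0.png')
c=[cv2.resize(a[y:y+90,x:x+65],None,fx=6,fy=6,interpolation=cv2.INTER_CUBIC) for x,y in((145,205),(370,175))]
cv2.imwrite('pics/crop0.png',np.hstack(c))
E
```

```text
(no output)
```

View pics/crop0.png

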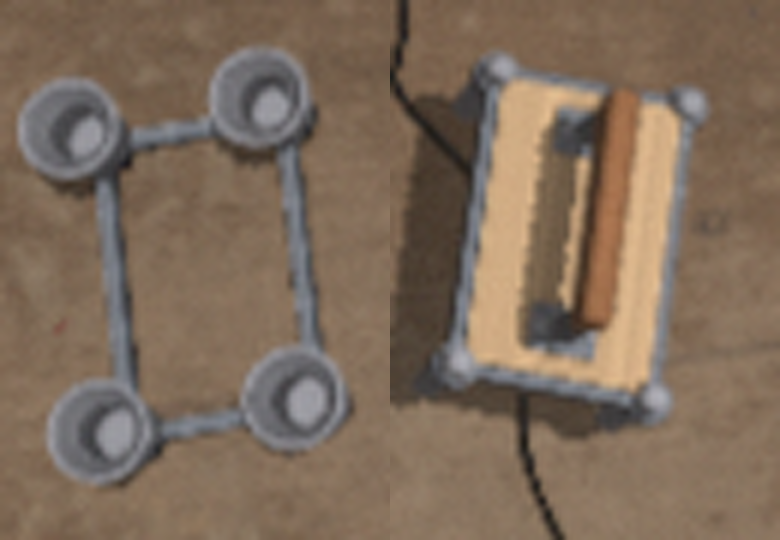

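```bash
python3 - <<'E'
from h import *
L=[(70,129),(260,98),(100,431),(295,399)]
P=np.array([atz('top0',145+u/6,205+v/6,61)for u,v in L]);print(P.round(1),P.mean(0))
T=[(105,70),(298,103),(67,362),(262,402)]
Q=np.array([atz('top0',370+u/6,175+v/6,74)for u,v in T]);print(Q.round(1),Q.mean(0))
B=np.array([atz('top0',370+u/6,175+v/6,125)for u,v in[(232,94),(202,322)]]);print(B,B.mean(0))
def yaw(d):return np.degrees(np.arctan2(d[1],d[0]))
print(yaw(P[0]-P[2]),yaw(P[1]-P[3]),yaw(Q[0]-Q[2]),yaw(Q[1]-Q[3]),yaw(B[0]-B[1]), [np.linalg.norm(v) for v in (P[0]-P[2],P[0]-P[1],Q[0]-Q[2],Q[0]-Q[1])])
print(proj('side0',np.r_[P.mean(0)[:2],61]),proj('side0',np.r_[Q.mean(0)[:2],115]))
from scipy.spatial.transform import Rotation as R
print(R.from_rotvec(sensors.get_obs()['orientation']).as_matrix().round(3))
E
```

```text
[[460.7 287.   61. ]
 [463.9 202.2  61. ]
 [326.5 281.7  61. ]
 [329.4 197.   61. ]] [395.09923128 241.95996141  61.        ]
[[ 487.  -338.7   74. ]
 [ 460.9 -421.2   74. ]
 [ 359.1 -298.2   74. ]
 [ 331.1 -378.8   74. ]] [ 409.50718056 -359.23401291   74.        ]
[[ 456.95122983 -374.75235567  125.        ]
 [ 362.2427543  -343.38612276  125.        ]] [ 409.59699207 -359.06923921  125.        ]
2.2763125763628858 2.2144384534161294 -17.589889660615043 -18.06662138213314 -18.324208673164133 [np.float64(134.3145368351568), np.float64(84.8858891662391), np.float64(134.09326993885688), np.float64(86.49682464117352)]
(np.float64(246.79305090877324), np.float64(181.0209843236371)) (np.float64(314.0271793258429), np.float64(292.7203698741253))
[[-0.966  0.259 -0.   ]
 [ 0.259  0.966 -0.001]
 [ 0.    -0.001 -1.   ]]
```

```bash
cat >> h.py <<'E'
from scipy.spatial.transform import Rotation as Ro
def go(x,y,z,yaw):
    "remaining shift in tool axes and turn vector (tool straight down, tool-x at yaw deg)"
    o=sensors.get_obs(); R=Ro.from_rotvec(o['orientation']); a=np.radians(yaw); c,s=np.cos(a),np.sin(a)
    G=Ro.from_matrix(np.array([[c,s,0],[s,-c,0],[0,0,-1.]]))
    print('t',round(o['t'],2),'pos',o['ee_pos'].round(1),'shift',R.inv().apply(np.array([x,y,z])-o['ee_pos']).round(1),'turn',(R.inv()*G).as_rotvec().round(3),'w',o['width'].round(1),'gf',round(float(o['grasp_force']),1),'F',o['ft_force'].round(1),'q',o['qpos'].round(2))
E
python3 -m handwheel '[[-37,-26.6,-6,0,0,0,0],[-37,-26.6,-6,0,0,0,0],[-37,-26.6,-6,0,0,0,0],[-37,-26.6,-6,0,0,0,0],[-37,-26.6,-6,0,0,0,0],[-37,-26.6,-6,0,0,0,0],[-37,-26.6,-6,0,0,0,0],[-37,-26.6,-6,0,0,0,0],[-37,-26.6,-6,0,0,0,0],[-37,-26.6,-6,0,0,0,0]]'
python3 -c "
from h import *
go(470,-100,260,162.1)"
```

```text
t: 1.4
ee_pos: [451.0, 249.7, 252.7]
orientation: [-0.41, -3.115, 0.0]
ft_force: [-1.2, 0.3, -0.1]
width: 87.7
grasp_force: 0.0Traceback (most recent call last):
  File "<string>", line 3, in <module>
    go(470,-100,260,162.1)
    ~~^^^^^^^^^^^^^^^^^^^^
  File "h.py", line 26, in go
    print('t',round(o['t'],2),'pos',o['ee_pos'].round(1),'shift',R.inv().apply(np.array([x,y,z])-o['ee_pos']).round(1),'turn',(R.inv()*G).as_rotvec().round(3),'w',o['width'].round(1),'gf',round(float(o['grasp_force']),1),'F',o['ft_force'].round(1),'q',o['qpos'].round(2))
                                                                                                                                                                   ^^^^^^^^^^^^^^^^
AttributeError: 'float' object has no attribute 'round'
```

```bash
sed -i "s/o\['width'\].round(1)/round(float(o['width']),1)/" h.py
python3 -m handwheel '[[-14,-42,0,0,0,0.05,0],[-14,-42,0,0,0,0,0],[-14,-42,0,0,0,0,0],[-14,-42,0,0,0,0,0],[-14,-42,0,0,0,0,0],[-14,-42,0,0,0,0,0],[-14,-42,0,0,0,0,0],[-14,-42,0,0,0,0,0]]'
python3 -c "
from h import *
go(409.6,-359.2,200,162.1)"
```

```text
t: 2.4
ee_pos: [455.7, -104.5, 252.5]
orientation: [-0.488, -3.103, -0.0]
ft_force: [-0.1, -0.3, -0.4]
width: 87.9
grasp_force: 0.0
t 2.4 pos [ 455.7 -104.5  252.5] shift [ -34.2 -256.6   52.5] turn [ 0.    -0.     0.001] w 87.9 gf 0.0 F [-0.1 -0.3 -0.4] q [-0.25  0.11  1.9   0.    1.12 -1.51]
```

```bash
python3 -m handwheel '[[-6,-44,8,0,0,0,0],[-6,-44,8,0,0,0,0],[-6,-44,8,0,0,0,0],[-6,-44,8,0,0,0,0],[-6,-44,8,0,0,0,0],[-4,-36,8,0,0,0,0],[0,0,0,0,0,0,0],[0,0,0,0,0,0,0]]'
python3 -c "
from h import *
go(409.6,-359.2,96,162.1)
a=[snap(n,n+'1')['frame'] for n in('wrist','top')]
cv2.imwrite('pics/v1.png',np.hstack([cv2.resize(a[0],(448,336)),cv2.resize(a[1][130:298,320:480],(320,336),interpolation=2)]))"
```

```text
t: 3.4
ee_pos: [409.6, -356.5, 204.4]
orientation: [-0.488, -3.103, -0.001]
ft_force: [-0.2, 0.4, 0.0]
width: 88.2
grasp_force: 0.0
t 3.4 pos [ 409.6 -356.5  204.4] shift [ -0.9  -2.6 108.4] turn [ 0.001 -0.001  0.   ] w 88.2 gf 0.0 F [-0.2  0.4  0. ] q [-0.74  0.29  1.8   0.    1.05 -2.  ]
```

View pics/v1.png

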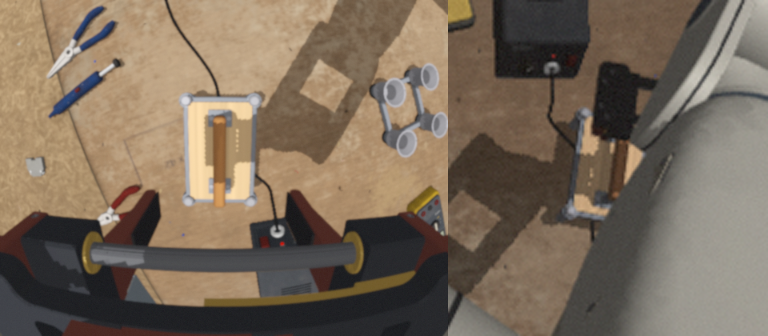

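The wrist view shows the bar from (219,116) to (219,205) (scale 0.8), centred between the fingertips (150,200) and (290,198). I'll check this with numbers as I descend.

```bash
python3 -c "
from h import *
T=[(186,100),(255,100),(189,201),(253,201)]
Q=np.array([atz('wrist1',u/.8,v/.8,74) for u,v in T]);print(Q.round(1),Q.mean(0))
B=np.array([atz('wrist1',u/.8,v/.8,127) for u,v in[(219.5,117),(219.5,206)]]);print(B,B.mean(0))
d=Q[2]-Q[0];print(np.degrees(np.arctan2(d[1],d[0])))"
python3 -m handwheel '[[-0.5,-2.6,30,0,0,0,0],[0,0,30,0,0,0,0],[0,0,20,0,0,0,0],[0,0,0,0,0,0,0],[0,0,0,0,0,0,0]]'
python3 -c "
from h import *
go(409.6,-359.2,96,162.1)"
```

```text
[[ 333.4 -378.6   74. ]
 [ 359.6 -297.5   74. ]
 [ 461.7 -420.6   74. ]
 [ 488.4 -337.5   74. ]] [ 410.78968704 -358.5395303    74.        ]
[[ 361.76825909 -343.68242235  127.        ]
 [ 457.51359694 -374.85468911  127.        ]] [ 409.64092801 -359.26855573  127.        ]
-18.10088292381644
t: 4.12
ee_pos: [410.3, -359.7, 125.5]
orientation: [0.486, 3.103, -0.001]
ft_force: [0.2, -0.7, 0.6]
width: 87.9
grasp_force: 0.0
t 4.12 pos [ 410.3 -359.7  125.5] shift [ 0.8  0.3 29.5] turn [-0.001  0.001  0.002] w 87.9 gf 0.0 F [ 0.2 -0.7  0.6] q [-0.74  0.4   1.86  0.    0.89 -2.  ]
```

```bash
python3 -m handwheel '[[0.5,0,15,0,0,0,0],[0,0,14,0,0,0,0],[0,0,0,0,0,0,0.5],[0,0,0,0,0,0,1],[0,0,0,0,0,0,1],[0,0,0,0,0,0,1],[0,0,0,0,0,0,1],[0,0,0,0,0,0,1]]'
```

```text
t: 5.12
ee_pos: [409.1, -359.7, 95.7]
orientation: [0.488, 3.103, -0.0]
ft_force: [0.5, -0.6, 0.0]
width: 30.9
grasp_force: 0.0
```

```bash
python3 -m handwheel '[[0,0,0,0,0,0,1],[0,0,0,0,0,0,1],[0,0,0,0,0,0,1],[0,0,0,0,0,0,1]]'; python3 -m handwheel '[[0,0,-5,0,0,0,1],[0,0,-10,0,0,0,1],[0,0,-15,0,0,0,1],[0,0,0,0,0,0,1]]'
python3 -c "
from h import *
go(395,242,250,182.25)"
```

```text
t: 5.62
ee_pos: [409.0, -359.8, 95.6]
orientation: [-0.488, -3.103, 0.0]
ft_force: [-0.6, -1.5, -0.9]
width: 13.0
grasp_force: 30.0
t: 6.12
ee_pos: [410.0, -360.4, 127.3]
orientation: [0.487, 3.101, -0.003]
ft_force: [-0.1, -0.2, -5.7]
width: 12.6
grasp_force: 30.0
t 6.12 pos [ 410.  -360.4  127.3] shift [ 198.7  568.6 -124. ] turn [-0.002  0.003 -0.351] w 12.6 gf 30.0 F [-0.1 -0.2 -5.7] q [-0.74  0.39  1.86  0.    0.89 -2.  ]
```

```bash
python3 -m handwheel '[[0,0,-30,0,0,0,1],[0,0,-40,0,0,0,1],[0,8,-30,0,0,0,1],[2,20,-8,0,0,0,1],[3,35,0,0,0,0,1],[4,45,0,0,0,0,1],[4,50,0,0,0,0,1],[4,50,0,0,0,0,1],[4,50,0,0,0,0,1],[4,49,0,0,0,0,1]]'
python3 -c "
from h import *
go(395,242,235,182.25)"
```

```text
t: 7.38
ee_pos: [478.3, -57.1, 232.3]
orientation: [-0.487, -3.102, -0.0]
ft_force: [0.3, -0.1, -4.5]
width: 12.7
grasp_force: 30.0
t 7.38 pos [478.3 -57.1 232.3] shift [170.9 259.2  -2.3] turn [ 0.    -0.002 -0.351] w 12.7 gf 30.0 F [ 0.3 -0.1 -4.5] q [-0.14  0.16  1.9   0.    1.08 -1.4 ]
```

```bash
python3 -m handwheel '[[25,38,0,0,0,0,1],[30,45,0,0,0,0,1],[30,45,0,0,0,0,1],[30,45,0,0,0,0,1],[25,40,0,0,0,0,1],[18,28,0,0,0,0,1],[12,17,0,0,0,0,1],[0,0,0,0,0,-0.15,1],[0,0,0,0,0,-0.15,1],[0,0,0,0,0,-0.05,1]]'
python3 -m handwheel '[[0,0,0,0,0,0,1],[0,0,0,0,0,0,1]]'
python3 -c "
from h import *
go(395,242,235,182.25)
a=[snap(n,n+'2')['frame'] for n in('wrist','side')]
cv2.imwrite('pics/v2.png',np.hstack([cv2.resize(a[0],(480,360)),cv2.resize(a[1][60:240,150:310],(320,360),interpolation=2)]))"
```

```text
t: 8.62
ee_pos: [394.9, 238.0, 232.2]
orientation: [0.065, -3.139, 0.002]
ft_force: [-0.6, 0.7, -4.5]
width: 12.9
grasp_force: 30.0
t: 8.88
ee_pos: [395.9, 237.9, 232.9]
orientation: [0.059, -3.14, 0.001]
ft_force: [-0.1, -0.5, -5.2]
width: 12.7
grasp_force: 30.0
t 8.88 pos [395.9 237.9 232.9] shift [ 0.8  4.1 -2.1] turn [-0.001 -0.001 -0.002] w 12.7 gf 30.0 F [-0.1 -0.5 -5.2] q [ 0.52  0.13  1.94  0.    1.08 -1.09]
```

View pics/v2.png

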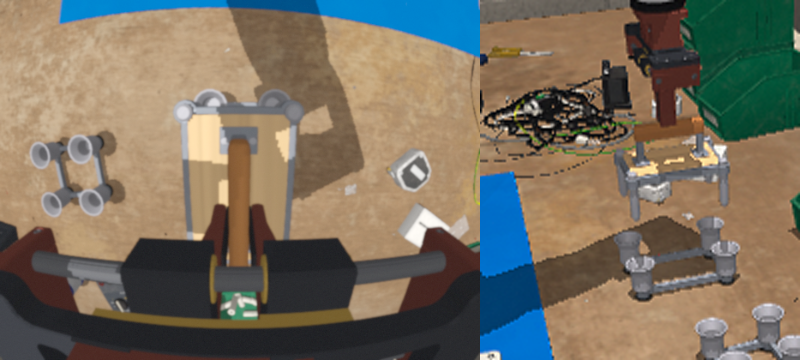

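The wrist view shows the tier level in the gripper, with front post tops at (184,112) and (295,110). The side view shows it hanging level above the long base. I'll correct by 4 mm in y and lower to just inside the mouths.

```bash
python3 -m handwheel '[[0.8,4,5,0,0,0,1],[0,0,20,0,0,0,1],[0,0,20,0,0,0,1],[0,0,15,0,0,0,1],[0,0,8,0,0,0,1],[0,0,0,0,0,0,1],[0,0,0,0,0,0,1]]'
python3 -c "
from h import *
go(395,242,117.6,182.25)
a=[snap(n,n+'3')['frame'] for n in('wrist','side')]
cv2.imwrite('pics/v3.png',np.hstack([cv2.resize(a[0],(400,300)),cv2.resize(a[1][100:220,190:310],(400,400),interpolation=2)[50:350]]))"
```

```text
t: 9.85
ee_pos: [396.3, 242.2, 166.1]
orientation: [-0.06, 3.14, 0.001]
ft_force: [-0.2, 0.9, -5.1]
width: 12.5
grasp_force: 30.0
t 9.85 pos [396.3 242.2 166.1] shift [ 1.3 -0.1 48.5] turn [ 0.     0.001 -0.001] w 12.5 gf 30.0 F [-0.2  0.9 -5.1] q [ 0.52  0.22  2.   -0.    0.92 -1.09]
```

View pics/v3.png

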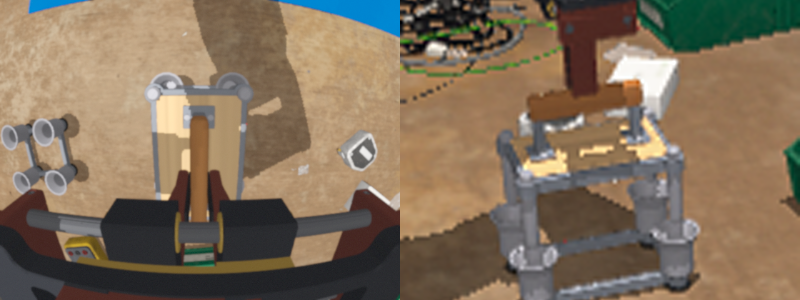

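The posts stand over the cup mouths in both views; the wrist cups at (165,82) and (235,82) are symmetric about the bar. I'll lower on.

```bash
python3 -m handwheel '[[1,0,6,0,0,0,1],[0,0,6,0,0,0,1],[0,0,6,0,0,0,1],[0,0,0,0,0,0,1]]'; python3 -m handwheel '[[0,0,5,0,0,0,1],[0,0,5,0,0,0,1],[0,0,5,0,0,0,1],[0,0,0,0,0,0,1]]'
python3 -c "
from h import *
go(395,242,117.6,182.25)"
```

```text
t: 10.45
ee_pos: [394.4, 241.6, 146.9]
orientation: [0.06, -3.14, 0.001]
ft_force: [-0.4, -0.0, -5.0]
width: 13.1
grasp_force: 30.0
t: 10.95
ee_pos: [394.5, 241.7, 132.1]
orientation: [0.06, -3.14, 0.001]
ft_force: [-0.3, 0.7, -4.8]
width: 12.5
grasp_force: 30.0
t 10.95 pos [394.5 241.7 132.1] shift [-0.6  0.3 14.5] turn [-0.    -0.001 -0.001] w 12.5 gf 30.0 F [-0.3  0.7 -4.8] q [ 0.52  0.28  2.03 -0.    0.84 -1.09]
```

No contact force so far, with the feet about 24 mm into the sockets. I'll go down slowly to the floors.

```bash
python3 -m handwheel '[[0,0,4,0,0,0,1],[0,0,4,0,0,0,1],[0,0,3,0,0,0,1],[0,0,1.5,0,0,0,1],[0,0,1,0,0,0,1],[0,0,0,0,0,0,1]]'
python3 -c "
from h import *
go(395,242,117.6,182.25)"
```

```text
t: 11.7
ee_pos: [394.8, 241.9, 119.1]
orientation: [0.06, -3.141, 0.0]
ft_force: [-0.9, -0.1, -5.2]
width: 12.8
grasp_force: 30.0
t 11.7 pos [394.8 241.9 119.1] shift [-0.2  0.1  1.5] turn [-0.    -0.    -0.001] w 12.8 gf 30.0 F [-0.9 -0.1 -5.2] q [ 0.52  0.3   2.03  0.    0.81 -1.09]
```

```bash
python3 -m handwheel '[[0,0,0.8,0,0,0,1],[0,0,0.5,0,0,0,1],[0,0,0.5,0,0,0,1],[0,0,0,0,0,0,1]]'
python3 -m handwheel '[[0,0,0.4,0,0,0,1],[0,0,0,0,0,0,1]]'
```

```text
t: 12.2
ee_pos: [394.8, 241.8, 117.5]
orientation: [-0.06, 3.141, -0.0]
ft_force: [-0.7, -2.0, -0.7]
width: 12.6
grasp_force: 30.0
t: 12.45
ee_pos: [394.9, 241.8, 117.4]
orientation: [-0.06, 3.141, -0.0]
ft_force: [-2.5, -2.6, 5.1]
width: 13.0
grasp_force: 30.0
```

The tier has seated at z = 117.4 (expected 117.6), with the force going from −5 to +5 N. I'll release.

```bash
python3 -m handwheel '[[0,0,0,0,0,0,0.85],[0,0,0,0,0,0,0.7],[0,0,0,0,0,0,0.5],[0,0,0,0,0,0,0.2],[0,0,0,0,0,0,0],[0,0,0,0,0,0,0],[0,0,0,0,0,0,0],[0,0,0,0,0,0,0]]'
python3 -m handwheel '[[0,0,-5,0,0,0,0],[0,0,-15,0,0,0,0],[0,0,-30,0,0,0,0],[0,0,-40,0,0,0,0],[0,0,-30,0,0,0,0],[0,0,-10,0,0,0,0],[0,0,0,0,0,0,0]]'
python3 -c "
from h import *
a=[snap(n,n+'4')['frame'] for n in('wrist','side')]
cv2.imwrite('pics/v4.png',np.hstack([cv2.resize(a[0],(400,300)),cv2.resize(a[1][110:230,190:310],(400,400),interpolation=2)[50:350]]))"
```

```text
t: 13.45
ee_pos: [394.8, 241.9, 116.9]
orientation: [0.06, -3.141, 0.0]
ft_force: [0.0, -0.0, 0.0]
width: 79.3
grasp_force: 0.0
t: 14.32
ee_pos: [394.9, 241.9, 247.4]
orientation: [-0.06, 3.14, 0.001]
ft_force: [0.7, 0.2, -1.3]
width: 87.7
grasp_force: 0.0
```

View pics/v4.png

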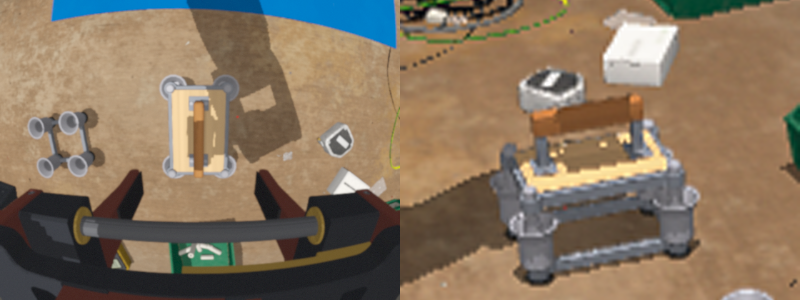

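The tier stands level with all four posts in the cups (wrist view, tier centred at (199,128)). The gripper is clear and the square base stands where it did.

```bash
python3 -c "
from h import *
print(ctrl.close_job())"
```

```text
the job is handed in; nothing more can be done
None
```

The tier is stacked on the long base, lowered in and released with all four posts home and the deck level; the square base was left where it stands, and the job was handed in at about 14.5 s.

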